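Gauge the height of a pot riser

TASK

Measure the terracotta pot riser on the white gauge board: push it into the lane between the aluminium rails until its end is right up against the dark stop, keeping it flat. Then press the black pad of the blue gauge carriage down until the sprung foot sits on the riser and is pressed in about half-way (8 mm, when the white part of its stem has just vanished and only the green shows), never all the way in, and let go so that the gauge keeps its reading. Leave the planter, jar, dibber and trowel where they are.

Things in the scene. Friction and masses are not known exactly. Their poses are not given: they have to be found in the camera images.
- gauge: fixed white board, 240 (its x) x 480 (its y) x 12 mm, origin at the centre of its underside, z up; the riser slides on its top. The lane runs along the board's y at x = +45 mm, from the stop (y = -155 mm) to its mouth, which opens to +y
- lane_mouth (a point): middle of the lane's mouth on the board's top, at x = +45, y = -20 mm of the board. The lane is 58 mm clear between two aluminium rails 16 mm high (y = -155 to -60 mm), which then flare (y = -60 to -20 mm) to about 90 mm clear at the mouth
- column_top (a point): top of the steel column (22 mm thick, cap 30 mm) behind the stop, at x = +45, y = -205 mm of the board, 216 mm above its underside; the blue carriage slides on it and its arm reaches 105 mm over the lane towards +y
- stop_face (a point): centre of the dark steel stop's face (which looks to +y of the board, at x = +45, y = -155 mm), 17 mm above the board's top; the stop is 26 mm high; the riser's end must come to rest against this face
- riser_center (a point): centre of the terracotta pot riser, a loose bar 50 (its x) x 160 (its y, along its length) x 34 mm high (z), about 0.4 kg, lying flat on the board, at the start beside the lane's line on the robot's side (-x of the board) and short of the mouth (+y)
- pad_top (a point): centre of the top face of the round black press pad of the carriage (48 mm across), straight above the foot, over the lane at x = +45, y = -100 mm of the board; 165 mm above the board's underside when joint carriage is 0 and moves down with it. The arm and sleeve under it move with it
- carriage (a joint): how far the blue carriage has been pushed down its column from the top, 0 to 0.075 m, starts at 0 to 0.015. It is held by friction (about 6 N, its weight helps by 2 N) and stays where it is left; pressing the pad takes 4 to 9 N
- foot (a joint): how far the sprung foot is pressed up into the carriage's sleeve, 0 (fully out) to 0.016 m (all the way in); spring 1 N to start, 200 N/m. 0.008 is half-way. With the foot resting on the riser, the riser's height above the board's top = 0.079 m - carriage + foot
- foot_tip (a point): centre of the underside of the foot, a steel disc 30 mm across on a stem under the sleeve, straight below the pad, 74 mm below the pad's top when fully out. The stem's lowest 12 mm are green, the rest white
- planter: turquoise planter with a succulent, 112 mm across, 85 mm high without the plant (125 with it), origin under its centre; leave alone
- jar: glass jar with clip-on lid, 84 mm across, 117 mm high, origin under its centre; leave alone
- dibber: wooden dibber with a T-handle, 200 mm long along its x, 26 mm thick, lying on the table; leave alone
- trowel: small steel trowel with wooden handle, 290 mm long along its x, 28 mm high, lying on the table; leave alone
- bin: fixed grey plastic seed bin, 180 (x) x 150 (y) x 120 mm high, with a closed hinged flap and a knob on top (about 165 mm high in all), origin under its centre; not needed

How it is judged:
On the way, in this order (a step that is already met when the one before it is completed fails the run):
1. the riser lies flat in the lane with its end against the stop (within 7 mm), the foot not yet pressed in (y of riser_center in the frame of gauge below -0.068 m and x of riser_center in the frame of gauge between 0.037 and 0.053 m and angle between riser_center's own z axis and vertical below 0.06 rad and value of joint foot below 0.002 m), for 0.2 s.
2. the foot stands on the riser, pressed in 4.5 to 11.5 mm (value of joint foot between 0.0045 and 0.0115 m), for 0.3 s.
At the end, for the whole second after the job is handed in: The riser lies flat in the lane with its end within 7 mm of the stop, and the gauge foot rests on it by itself, pressed in 4.5 to 11.5 mm, the carriage at rest (all of step 2 and y of riser_center in the frame of gauge below -0.068 m and x of riser_center in the frame of gauge between 0.037 and 0.053 m and angle between riser_center's own z axis and vertical below 0.06 rad and height (world z) of riser_center below 0.034 m and velocity of joint carriage between -0.003 and 0.003 m/s); the robot touches nothing.
It fails at once if the foot is pressed all the way in (beyond 14.5 mm) (value of joint foot above 0.0145 m).
It fails at once if the planter, jar, dibber or trowel is moved more than 20 mm (distance of any of planter, jar, dibber, trowel from where it was at the start of the episode above 0.02 m).
It also fails if it takes over 51 s, if anything falls off the work surface, if the arm or the gripper's body presses on something with over 40 N, if the wrist force passes 120 N, or if a joint passes its speed limit or range.

ROBOT

A 6-joint arm with a two-finger parallel gripper is mounted at the origin on the work surface. World frame = base frame: x ahead of the robot, y to its left, z up, the work surface at z = 0. Lengths are in m, angles in rad, forces in N, time in s.
With the tool pointing down it reaches from about 0.3 to 0.875 m from the base axis. Payload 6.4 kg.
Tool frame: the origin (TCP) lies at the very end of the fingers, on their centre line; the grasp point (between the pads) lies 19 mm behind it; y points along the fingers, x is the direction in which the jaws open and shut, and the axes are right-handed (so a half turn about y gives the same grasp; the last joint's range is limited). The gripper opens to 85 mm and grips with 20 to 120 N. Pads are 22 mm wide; open, the fingers measure 114 mm over their backs; the gripper's body (76 mm by 85 mm) begins 54 mm behind the grasp point. The pads swing forward as they close: fully open they stand 13 mm farther back than shut.
Start: joints at [1.127, 0.181, 1.607, -0, 1.354, -0.206], TCP at [0.135, 0.559, 0.231] pointing down, gripper open.
Joint ranges: [-2.99, 2.99], [-0.89, 2.07], [0.3, 2.58], [-1.14, 4.28], [0, 2.63], [-3.12, 3.12]. Speed limits (rad/s): [2.57, 2.57, 3.01, 3.14, 3.14, 3.14].

INTERFACE

Orientations are given as a unit quaternion [x, y, z, w].
In Python, from plant import monitor, viewer, job gives the robot as it stands. The module is installed in compiled form; this text tells all that it offers.
- The arm moves only by the tool arm_command, never from a script. Its argument "increments" is a list of rows, each an object of numbers: "tx", "ty", "tz": the shift along the tool's x, y, z in cm; "ax", "ay", "az": the turn, a rotation vector about the tool's x, y, z in rad; "jaw": the finger opening in cm, from 0 to 8.54. In form: [{"tx": .., "ty": .., "tz": .., "ax": .., "ay": .., "az": .., "jaw": ..}, ...]. A call has exactly 5 rows; each row shifts and turns the commanded pose from where the row before left it, along the tool's axes as they then stand; what a row does not reach is not made up. A row lasts 1/12 s, in which the tool goes at most 41.7 mm and 7.16 degrees, less where a joint would pass 70% of its speed; a pose out of reach is approached as far as the arm can. A call is refused whole if a number of a shift passes 4.17 or a number of a turn 0.125, either way. A call with a gripper value outside its range is refused whole. The fingers move at their own pace and stop on an object; "newtons" is the grip in N (left out, the last holds). Time passes only in rows, so rows that do not move let the fingers close, or fill a call up. It gives the time, the measured TCP pose, the force and the opening at its end, in the units of the state.
- monitor.get_obs(): the state, without advancing time (a new reading comes with each control period).
- viewer.read_camera(name): name is "side" or "top" or "wrist"; returns a dict with "color" (420x560x3 uint8, red, green, blue), "depth" (420x560 float32, m along the optical axis (not along the pixel's ray), 0 where there is no reading), "fx", "fy", "cx", "cy" (pixels), "eye" and "rotation" of the camera in the world. Camera axes: x right, y down, z forward; pixel columns grow to the right and rows downward; lengths in m; the calibration is good to about 2 mm. A picture is of the moment at which its call begins.
- job.close_job(): hands the job in, once; it reports no verdict.
The state is a dict: "t": time; "q": joint angles; "qd": joint speeds; "tau": joint torques, N m; "tcp_pos": TCP position; "orientation": TCP orientation; "ft_force": force on the tool from outside, world axes, zero at the start; "ft_torque": the same for the moment, N m; "gripper_width": opening from 0.0 (shut) to 1.0 (fully open).
Only numpy, scipy, OpenCV 4.12 (cv2) and the standard library are available. Lean on these libraries where they do the work, as an engineer would, in place of code of your own. Each camera call takes 0.05 s, during which the arm holds its last target.

## Working session

There is one attempt and no reset: what is moved stays moved. The work goes in short steps, Python scripts to look and compute and a tool call to move; the robot and the scene stay as the last step left them, time stands still between calls to the robot, and variables do not carry over. Pictures are saved under pics/ and viewed, and the job is handed in when it is done.

Besides the shell and the picture viewer there is one more tool, called after ">>>" as name(argument=value, ...) on one line, values as JSON. arm_command: Moves the arm, as the interface text tells. Its arguments: {"type":"object","properties":{"increments":{"type":"array","items":{"type":"object","properties":{"tx":{"type":"number"},"ty":{"type":"number"},"tz":{"type":"number"},"ax":{"type":"number"},"ay":{"type":"number"},"az":{"type":"number"},"jaw":{"type":"number"}}}},"newtons":{"type":"number"}},"required":["increments"]}

```bash
mkdir -p pics
cat > h.py <<'E'
import numpy as np, cv2
from plant import monitor, viewer, job
def snap(n,tag):
    c=viewer.read_camera(n); cv2.imwrite(f'pics/{tag}.png',c['color'][:,:,::-1]); np.savez(f'pics/{tag}.npz',**{k:np.array(v) for k,v in c.items()}); return c
def world(c,u,v,d=None):
    d=float(c['depth'][int(v),int(u)]) if d is None else d
    p=np.array([(u-c['cx'])/c['fx']*d,(v-c['cy'])/c['fy']*d,d]); return np.array(c['eye'])+np.array(c['rotation'])@p
def cloud(c):
    h,w=c['depth'].shape; u,v=np.meshgrid(np.arange(w),np.arange(h)); d=c['depth']
    p=np.stack([(u-c['cx'])/c['fx']*d,(v-c['cy'])/c['fy']*d,d],-1); return p@np.array(c['rotation']).T+np.array(c['eye'])
E
python3 - <<'E'
from h import *
np.set_printoptions(precision=4,suppress=True)
for n in ['top','side','wrist']:
    c=snap(n,n+'0'); print(n,c['fx'],c['cx'],c['cy'],c['eye'],np.array(c['rotation']).tolist())
print(monitor.get_obs())
E
```

```text
top 497.9413766324908 280.51186815464814 214.9651981401759 [ 0.3574 -0.0175  1.4516] [-0.7000953570569898, 0.7094498749382261, -0.055639208792306806, 0.0587506972073303]
side 425.59967312140145 277.59785374016434 209.76118786446287 [-0.2063 -1.014   0.9718] [0.8297682601513694, -0.29421225254604366, 0.14670080901341173, -0.4510018376148403]
wrist 289.4776844311377 281.848991235986 209.95383310809837 [0.06   0.5756 0.3735] [0.7767413875156659, 0.6112745485775566, 0.09313705452953341, 0.11975697163466356]
{'t': 0.15, 'q': array([ 1.1267,  0.1814,  1.6078, -0.    ,  1.3538, -0.2063]), 'qd': array([-0.0014, -0.0013, -0.0025, -0.0005,  0.0002, -0.0023]), 'tau': array([  0.0017, -44.5269, -35.1688,  -0.    ,   0.0059,  -0.    ]), 'tcp_pos': array([0.1352, 0.5584, 0.2306]), 'orientation': array([ 0.556 ,  0.4367, -0.4376, -0.5555]), 'ft_force': array([0.0705, 0.0675, 0.1401]), 'ft_torque': array([-0.0055, -0.0168,  0.0222]), 'gripper_width': 0.9982615397020911}
```

Rotation is a quaternion; fix that and view.

Add to h.py:
```python
from scipy.spatial.transform import Rotation as R
_rc=viewer.read_camera
def snap(n,tag):
    c=dict(_rc(n)); cv2.imwrite(f'pics/{tag}.png',c['color'][:,:,::-1]); c['rotation']=R.from_quat(c['rotation']).as_matrix()
    np.savez(f'pics/{tag}.npz',**{k:np.array(v) for k,v in c.items()}); return c
def load(tag):
    z=np.load(f'pics/{tag}.npz'); c={k:z[k] for k in z.files}
    if c['rotation'].size==4: c['rotation']=R.from_quat(c['rotation']).as_matrix()
    return c
np.set_printoptions(precision=4,suppress=True)
```

```text
(no output)
```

View pics/top0.png

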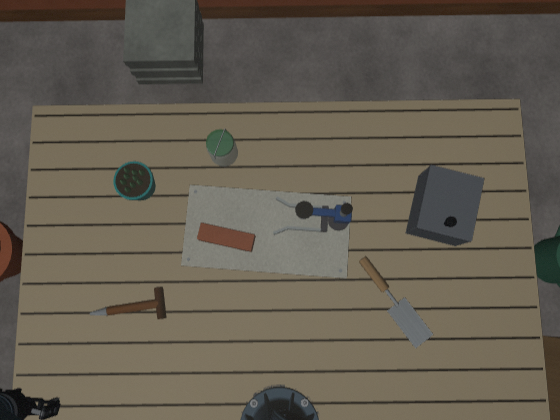

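View pics/side0.png

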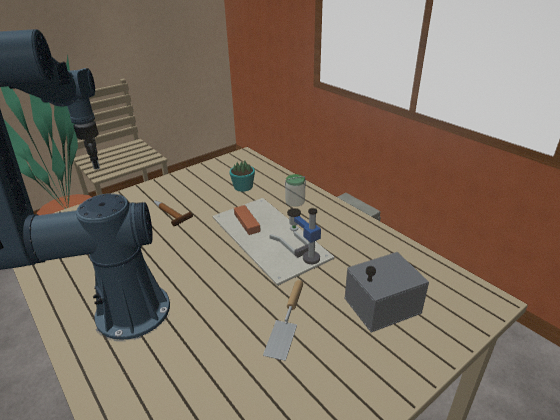

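View pics/wrist0.png

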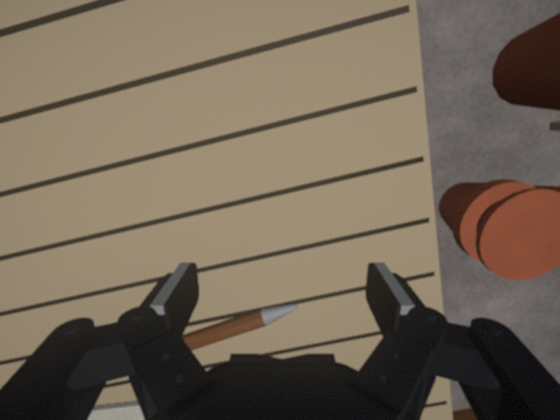

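The top view shows the board at (181–352, 185–278), the riser at about (226,237), the lane mouth at about (278,217), the pad at (305,210), and the column at about (347,209). Next I measure them.

Run:
```python
from h import *
c=load('top0'); P=cloud(c); col=c['color'].astype(int)
hsv=cv2.cvtColor(c['color'],cv2.COLOR_RGB2HSV).astype(int)
v,u=np.mgrid[0:420,0:560]
# board: bright low-sat
m=(hsv[...,1]<40)&(hsv[...,2]>110)&(u>170)&(u<365)&(v>175)&(v<290)&(P[...,2]<0.025)
mm=m.astype(np.uint8); n,l,s,_=cv2.connectedComponentsWithStats(mm); k=1+np.argmax(s[1:,4]); mm=(l==k)
print('board n',mm.sum(),'z',np.median(P[mm][:,2]))
pts=P[mm][:,:2].astype(np.float32); r=cv2.minAreaRect(pts); print('rect',r); print(cv2.boxPoints(r))
# riser
m=(hsv[...,0]<14)&(hsv[...,1]>110)&(u>190)&(u<262)&(v>215)&(v<255)
print('riser z pct',np.percentile(P[m][:,2],[5,50,95]))
t=m&(P[...,2]>0.04); r=cv2.minAreaRect(P[t][:,:2].astype(np.float32)); print('riser',t.sum(),r)
# pad
for (a,b) in [(305,210),(347,209),(320,212),(325,222),(290,231),(310,231),(290,203),(340,215)]:
    print((a,b),world(c,a,b),col[b,a])
m=(u>290)&(u<320)&(v>195)&(v<225)&(P[...,2]>0.13)
print('pad z',np.percentile(P[m][:,2],[5,50,95]),m.sum())
t=m&(hsv[...,2]<60); print(cv2.minEnclosingCircle(P[t][:,:2].astype(np.float32)),t.sum())
```

```text
board n 10874 z 0.011860748422940937
rect ((0.5485783815383911, 0.0292874276638031), (0.4801356792449951, 0.241318017244339), 84.88333129882812)
[[ 0.407  -0.1991]
 [ 0.6473 -0.2206]
 [ 0.6902  0.2576]
 [ 0.4498  0.2792]]
riser z pct [0.04   0.0456 0.0513]
riser 868 ((0.48437950015068054, 0.08300517499446869), (0.3095126748085022, 0.09574130177497864), 55.544715881347656)
(305, 210) [ 0.5813 -0.0779  0.1569] [45 43 38]
(347, 209) [ 0.5723 -0.181   0.2155] [40 40 37]
(320, 212) [ 0.5775 -0.1183  0.1445] [49 65 94]
(325, 222) [ 0.5664 -0.1402  0.0365] [61 59 61]
(290, 231) [ 0.5449 -0.0397  0.0115] [128 129 121]
(310, 231) [ 0.5439 -0.0979  0.0132] [109 109 103]
(290, 203) [ 0.6254 -0.0408  0.0253] [122 123 117]
(340, 215) [ 0.5684 -0.171   0.1462] [60 70 89]
pad z [0.1406 0.153  0.1575] 308
((0.48020684719085693, -0.050644390285015106), 0.12734298408031464) 223
```

Run:
```python
from h import *
c=load('top0'); im=c['color'][170:290,170:365,::-1]; cv2.imwrite('pics/topz.png',cv2.convertScaleAbs(cv2.resize(im,None,fx=4,fy=4,interpolation=cv2.INTER_CUBIC),alpha=1.6))
c=load('side0'); im=c['color'][180:290,205:345,::-1]; cv2.imwrite('pics/sidez.png',cv2.convertScaleAbs(cv2.resize(im,None,fx=5,fy=5,interpolation=cv2.INTER_CUBIC),alpha=1.6))
```

```text
(no output)
```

View pics/topz.png

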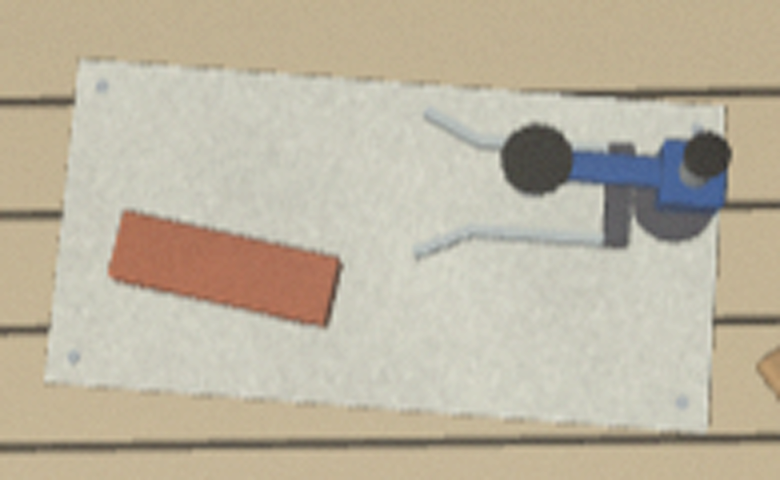

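View pics/sidez.png

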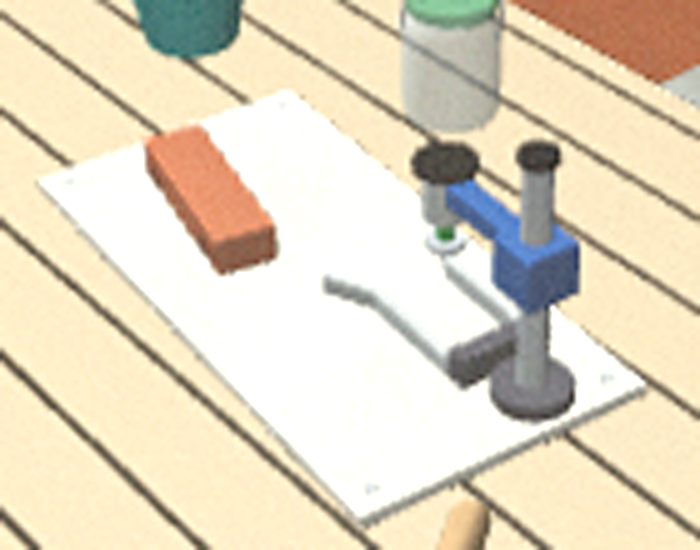

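```bash
cat >> h.py <<'E'
Bc=np.array([0.5486,0.0293]); Byaw=-0.0893
bx=np.array([np.cos(Byaw),np.sin(Byaw)]); by=np.array([-bx[1],bx[0]])
def toB(p): d=np.asarray(p)[...,:2]-Bc; return np.stack([d@bx,d@by],-1)
def fromB(x,y): return Bc+x*bx+y*by
def riser(c,lo=0.03,hi=0.056,box=None):
    P=cloud(c); hsv=cv2.cvtColor(c['color'],cv2.COLOR_RGB2HSV).astype(int)
    m=(hsv[...,0]<14)&(hsv[...,1]>90)&(P[...,2]>lo)&(P[...,2]<hi)&(P[...,0]>0.38)&(P[...,0]<0.7)&(P[...,1]>-0.22)&(P[...,1]<0.28)
    n,l,s,_=cv2.connectedComponentsWithStats(m.astype(np.uint8)); k=1+np.argmax(s[1:,4]); q=P[l==k]
    r=cv2.minAreaRect(q[:,:2].astype(np.float32)); b=cv2.boxPoints(r)
    e=[b[1]-b[0],b[2]-b[1]]; L=max(e,key=np.linalg.norm); a=np.arctan2(L[1],L[0])%np.pi
    return np.array(r[0]),r[1],a-np.pi/2,np.percentile(q[:,2],[5,50,95]),len(q)
def tool():
    o=monitor.get_obs(); return np.array(o['tcp_pos']),R.from_quat(o['orientation']).as_matrix(),o
E
python3 - <<'E'
from h import *
for t in ['top0','side0']:
    c=load(t); r=riser(c); print(t,r,toB(r[0]),r[2]-Byaw)
p,M,o=tool(); print('tool axes\n',M); 
w=load('wrist0'); print('cam in tool',M.T@(w['eye']-p)); print('cam axes in tool\n',M.T@w['rotation'])
# pad from side
for t in ['top0','side0']:
    c=load(t);P=cloud(c); pb=toB(P); m=(abs(pb[...,0]-.045)<.04)&(abs(pb[...,1]+.1)<.03)&(P[...,2]>.147)&(P[...,2]<.18)&(c['color'].max(-1)<70)
    q=P[m]; print(t,'pad',len(q),(q.min(0)+q.max(0))/2,q.max(0)-q.min(0),np.percentile(q[:,2],[10,50,90]), toB((q.min(0)+q.max(0))/2))
print('riser goal grip', fromB(.045,-.008),'pad',fromB(.045,-.1))
E
```

```text
top0 (array([0.5276, 0.145 ]), (0.15910601615905762, 0.04745698720216751), np.float32(-0.23578715), array([0.0403, 0.0456, 0.0509]), 924) [-0.0312  0.1134] -0.14648715
side0 (array([0.528 , 0.1446]), (0.16463401913642883, 0.05099673941731453), np.float32(-0.23744929), array([0.0333, 0.0463, 0.0506]), 364) [-0.0308  0.113 ] -0.14814928
tool axes
 [[ 0.2355 -0.0006 -0.9719]
 [ 0.9719 -0.0013  0.2355]
 [-0.0014 -1.      0.0003]]
cam in tool [-0.0012 -0.1429  0.0773]
cam axes in tool
 [[ 1.      0.0003 -0.0003]
 [ 0.0004 -0.3002  0.9539]
 [ 0.0002 -0.9539 -0.3002]]
top0 pad 232 [ 0.5849 -0.0743  0.1538] [0.0437 0.045  0.0133] [0.1504 0.1539 0.1569] [ 0.0454 -0.1   ]
side0 pad 85 [ 0.5836 -0.0735  0.1534] [0.0451 0.0487 0.0121] [0.1514 0.1543 0.1572] [ 0.044  -0.0993]
riser goal grip [0.5927 0.0173] pad [ 0.5845 -0.0743]
```

```bash
cat >> h.py <<'E'
import json
def plan(target,zdir,n,dec=2):
    """zdir: world yaw of tool z; prints rows (tool frame, cm, rad)"""
    p,M,o=tool(); zt=np.array([np.cos(zdir),np.sin(zdir),0]); yt=np.array([0,0,-1.]); G=np.stack([np.cross(yt,zt),yt,zt],1)
    rv=R.from_matrix(M.T@G).as_rotvec(); p0=p.copy(); rows=[]; Mc=M.copy(); pc=p.copy(); target=np.array(target)
    for k in range(n):
        want=p0+(target-p0)*(k+1)/n; t=np.round(Mc.T@(want-pc)*100,dec)
        Rw=M@R.from_rotvec(rv*(k+1)/n).as_matrix(); a=np.round(R.from_matrix(Mc.T@Rw).as_rotvec(),3)
        pc=pc+Mc@t/100; Mc=Mc@R.from_rotvec(a).as_matrix()
        rows.append(dict(zip(['tx','ty','tz','ax','ay','az'],[float(x) for x in [*t,*a]])))
    for i in range(0,n,5): print(json.dumps([{k:v for k,v in r.items() if v} for r in rows[i:i+5]]))
E
python3 - <<'E'
from h import *
plan([0.5437,0.2109,0.20],np.pi/2-0.2365,20)
E
```

```text
[{"tx": -1.21, "ty": 0.15, "tz": -2.39, "ay": 0.078}, {"tx": -1.01, "ty": 0.16, "tz": -2.48, "ay": 0.079}, {"tx": -0.82, "ty": 0.15, "tz": -2.56, "ay": 0.078}, {"tx": -0.62, "ty": 0.16, "tz": -2.61, "ay": 0.079}, {"tx": -0.41, "ty": 0.15, "tz": -2.65, "ay": 0.078}]
[{"tx": -0.2, "ty": 0.15, "tz": -2.67, "ay": 0.079}, {"tx": 0.01, "ty": 0.16, "tz": -2.68, "ay": 0.078}, {"tx": 0.22, "ty": 0.15, "tz": -2.68, "ay": 0.079}, {"tx": 0.43, "ty": 0.16, "tz": -2.64, "ax": 0.001, "ay": 0.078}, {"tx": 0.63, "ty": 0.15, "tz": -2.61, "ay": 0.079, "az": -0.001}]
[{"tx": 0.84, "ty": 0.15, "tz": -2.55, "ay": 0.078}, {"tx": 1.04, "ty": 0.15, "tz": -2.47, "ay": 0.079}, {"tx": 1.22, "ty": 0.15, "tz": -2.39, "ay": 0.078}, {"tx": 1.41, "ty": 0.15, "tz": -2.28, "ay": 0.079}, {"tx": 1.58, "ty": 0.16, "tz": -2.16, "ay": 0.078}]
[{"tx": 1.75, "ty": 0.15, "tz": -2.04, "ay": 0.079}, {"tx": 1.9, "ty": 0.15, "tz": -1.88, "ay": 0.078}, {"tx": 2.05, "ty": 0.15, "tz": -1.74, "ay": 0.079}, {"tx": 2.17, "ty": 0.16, "tz": -1.57, "ay": 0.078}, {"tx": 2.29, "ty": 0.15, "tz": -1.39, "ay": 0.079}]
```

>>> arm_command(increments=[{"tx": -1.2, "ty": 0.15, "tz": -2.4, "ay": 0.0785, "jaw": 8.5}, {"tx": -1.0, "ty": 0.15, "tz": -2.5, "ay": 0.0785}, {"tx": -0.8, "ty": 0.15, "tz": -2.55, "ay": 0.0785}, {"tx": -0.6, "ty": 0.15, "tz": -2.6, "ay": 0.0785}, {"tx": -0.4, "ty": 0.15, "tz": -2.65, "ay": 0.0785}])

```text
validation failed for argument at $.in...
```

>>> arm_command(increments=[{"tx": -0.2, "ty": 0.15, "tz": -2.65, "ay": 0.0785}, {"tx": 0, "ty": 0.15, "tz": -2.7, "ay": 0.0785}, {"tx": 0.2, "ty": 0.15, "tz": -2.7, "ay": 0.0785}, {"tx": 0.45, "ty": 0.15, "tz": -2.65, "ay": 0.0785}, {"tx": 0.65, "ty": 0.15, "tz": -2.6, "ay": 0.0785}])

```text
validation failed for argument at $.in...
```

>>> arm_command(increments=[{"tx": 0.85, "ty": 0.15, "tz": -2.55, "ay": 0.0785}, {"tx": 1.05, "ty": 0.15, "tz": -2.45, "ay": 0.0785}, {"tx": 1.2, "ty": 0.15, "tz": -2.4, "ay": 0.0785}, {"tx": 1.4, "ty": 0.15, "tz": -2.3, "ay": 0.0785}, {"tx": 1.6, "ty": 0.15, "tz": -2.15, "ay": 0.0785}])

```text
validation failed for argument at $.in...
```

>>> arm_command(increments=[{"tx": 1.75, "ty": 0.15, "tz": -2.05, "ay": 0.0785}, {"tx": 1.9, "ty": 0.15, "tz": -1.9, "ay": 0.0785}, {"tx": 2.05, "ty": 0.15, "tz": -1.75, "ay": 0.0785}, {"tx": 2.15, "ty": 0.15, "tz": -1.6, "ay": 0.0785}, {"tx": 2.3, "ty": 0.15, "tz": -1.4, "ay": 0.0785}])

```text
validation failed for argument at $.in...
```

Run:
```python
from h import *
c=snap('wrist','wrist1'); p,M,o=tool(); print(o['t'],p,o['q'],o['gripper_width'])
try:
    r=riser(c); print(r,toB(r[0]))
except Exception as e: print(e)
plan([0.5437,0.2109,0.02],np.pi/2-0.2365,10)
```

```text
0.2 [0.1353 0.5585 0.2307] [ 1.1267  0.1813  1.6076 -0.      1.3538 -0.2063] 0.9972265109609131
attempt to get argmax of an empty sequence
[{"tx": -2.41, "ty": 2.11, "tz": -4.79, "ay": 0.157}, {"tx": -1.64, "ty": 2.11, "tz": -5.11, "ay": 0.157}, {"tx": -0.82, "ty": 2.11, "tz": -5.3, "ay": 0.157}, {"tx": 0.02, "ty": 2.1, "tz": -5.36, "ay": 0.157}, {"tx": 0.86, "ty": 2.11, "tz": -5.29, "ay": 0.157}]
[{"tx": 1.68, "ty": 2.11, "tz": -5.09, "ax": 0.001, "ay": 0.157}, {"tx": 2.46, "ty": 2.11, "tz": -4.77, "ay": 0.157, "az": -0.001}, {"tx": 3.16, "ty": 2.1, "tz": -4.33, "ay": 0.157}, {"tx": 3.81, "ty": 2.11, "tz": -3.78, "ay": 0.157}, {"tx": 4.35, "ty": 2.11, "tz": -3.14, "ay": 0.156}]
```

View pics/wrist1.png

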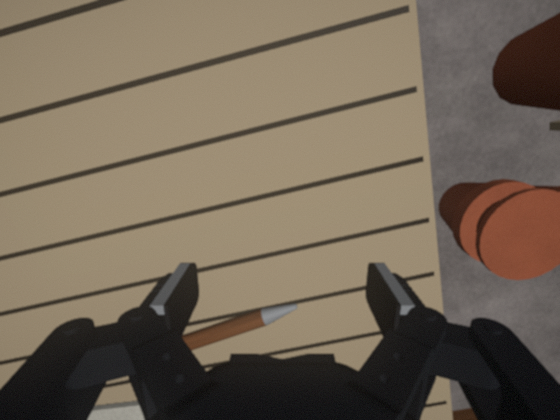

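The wrist view is unchanged because the calls were refused. The rows probably need every field, so I'll retry one.

>>> arm_command(increments=[{"tx": -1.2, "ty": 0.15, "tz": -2.4, "ax": 0, "ay": 0.0785, "az": 0, "jaw": 8.5}, {"tx": -1.0, "ty": 0.15, "tz": -2.5, "ax": 0, "ay": 0.0785, "az": 0, "jaw": 8.5}, {"tx": -0.8, "ty": 0.15, "tz": -2.55, "ax": 0, "ay": 0.0785, "az": 0, "jaw": 8.5}, {"tx": -0.6, "ty": 0.15, "tz": -2.6, "ax": 0, "ay": 0.0785, "az": 0, "jaw": 8.5}, {"tx": -0.4, "ty": 0.15, "tz": -2.65, "ax": 0, "ay": 0.0785, "az": 0, "jaw": 8.5}])

```text
t: 0.62
tcp_pos: [0.2385, 0.4716, 0.2236]
orientation: [0.631, 0.319, -0.319, -0.631]
ft_force: [1.0, 0.5, -0.2]
gripper_width: 0.998
```

>>> arm_command(increments=[{"tx": -0.2, "ty": 0.15, "tz": -2.65, "ax": 0, "ay": 0.0785, "az": 0, "jaw": 8.5}, {"tx": 0, "ty": 0.15, "tz": -2.7, "ax": 0, "ay": 0.0785, "az": 0, "jaw": 8.5}, {"tx": 0.2, "ty": 0.15, "tz": -2.7, "ax": 0, "ay": 0.0785, "az": 0, "jaw": 8.5}, {"tx": 0.45, "ty": 0.15, "tz": -2.65, "ax": 0, "ay": 0.0785, "az": 0, "jaw": 8.5}, {"tx": 0.65, "ty": 0.15, "tz": -2.6, "ax": 0, "ay": 0.0785, "az": 0, "jaw": 8.5}])

```text
t: 1.03
tcp_pos: [0.341, 0.3845, 0.2161]
orientation: [0.681, 0.19, -0.19, -0.681]
ft_force: [1.3, 0.6, 0.2]
gripper_width: 0.998
```

>>> arm_command(increments=[{"tx": 0.85, "ty": 0.15, "tz": -2.55, "ax": 0, "ay": 0.0785, "az": 0, "jaw": 8.5}, {"tx": 1.05, "ty": 0.15, "tz": -2.45, "ax": 0, "ay": 0.0785, "az": 0, "jaw": 8.5}, {"tx": 1.2, "ty": 0.15, "tz": -2.4, "ax": 0, "ay": 0.0785, "az": 0, "jaw": 8.5}, {"tx": 1.4, "ty": 0.15, "tz": -2.3, "ax": 0, "ay": 0.0785, "az": 0, "jaw": 8.5}, {"tx": 1.6, "ty": 0.15, "tz": -2.15, "ax": 0, "ay": 0.0785, "az": 0, "jaw": 8.5}])

```text
t: 1.45
tcp_pos: [0.4431, 0.2976, 0.2086]
orientation: [0.705, 0.053, -0.054, -0.705]
ft_force: [-0.7, -0.4, 0.9]
gripper_width: 0.994
```

>>> arm_command(increments=[{"tx": 1.75, "ty": 0.15, "tz": -2.05, "ax": 0, "ay": 0.0785, "az": 0, "jaw": 8.5}, {"tx": 1.9, "ty": 0.15, "tz": -1.9, "ax": 0, "ay": 0.0785, "az": 0, "jaw": 8.5}, {"tx": 2.05, "ty": 0.15, "tz": -1.75, "ax": 0, "ay": 0.0785, "az": 0, "jaw": 8.5}, {"tx": 2.15, "ty": 0.15, "tz": -1.6, "ax": 0, "ay": 0.0785, "az": 0, "jaw": 8.5}, {"tx": 2.3, "ty": 0.15, "tz": -1.4, "ax": 0, "ay": 0.0785, "az": 0, "jaw": 8.5}])

```text
t: 1.87
tcp_pos: [0.5451, 0.2099, 0.201]
orientation: [0.702, -0.085, 0.085, -0.702]
ft_force: [0.4, -0.0, 0.8]
gripper_width: 0.997
```

Run:
```python
from h import *
c=snap('wrist','wrist2'); p,M,o=tool(); print(o['t'],p,o['q'],o['gripper_width']);print(M)
try:
    r=riser(c); print(r,toB(r[0]))
except Exception as e: print(e)
plan([0.5437,0.2109,0.02],np.pi/2-0.2365,10)
```

```text
1.9167 [0.5486 0.2065 0.2009] [ 0.159   0.2325  1.6092 -0.0024  1.2981  0.4082] 0.9959146863068491
[[ 0.9693  0.0022  0.246 ]
 [-0.246  -0.002   0.9693]
 [ 0.0026 -1.     -0.0014]]
(array([0.5285, 0.1464]), (0.15952657163143158, 0.04808254539966583), np.float32(-0.23459136), array([0.0449, 0.0462, 0.0473]), 5555) [-0.0304  0.1148]
[{"tx": -0.06, "ty": 1.81, "tz": 0.03, "ay": -0.001}, {"tx": -0.07, "ty": 1.81, "tz": 0.04, "ay": -0.001, "az": 0.001}, {"tx": -0.06, "ty": 1.81, "tz": 0.03, "ay": -0.002}, {"tx": -0.06, "ty": 1.8, "tz": 0.03, "ax": 0.001, "ay": -0.001}, {"tx": -0.06, "ty": 1.81, "tz": 0.03, "ay": -0.001}]
[{"tx": -0.06, "ty": 1.81, "tz": 0.03, "ay": -0.001, "az": 0.001}, {"tx": -0.06, "ty": 1.81, "tz": 0.04, "ay": -0.001}, {"tx": -0.06, "ty": 1.81, "tz": 0.03, "ay": -0.002}, {"tx": -0.06, "ty": 1.81, "tz": 0.03, "ay": -0.001}, {"tx": -0.06, "ty": 1.8, "tz": 0.03, "ay": -0.001, "az": 0.001}]
```

View pics/wrist2.png

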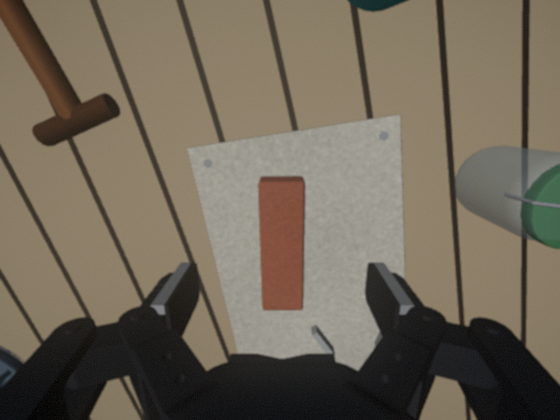

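Riser spans (262–304, 178–308) in the wrist view, and its position agrees to 2 mm. Descending to grip its +y end.

>>> arm_command(increments=[{"tx": -0.2, "ty": 2.5, "tz": 0.2, "ax": 0, "ay": -0.004, "az": 0, "jaw": 8.5}, {"tx": -0.2, "ty": 2.5, "tz": 0.2, "ax": 0, "ay": -0.004, "az": 0, "jaw": 8.5}, {"tx": -0.2, "ty": 2.5, "tz": 0, "ax": 0, "ay": -0.004, "az": 0, "jaw": 8.5}, {"tx": 0, "ty": 2.5, "tz": 0, "ax": 0, "ay": 0, "az": 0, "jaw": 8.5}, {"tx": 0, "ty": 2.5, "tz": 0, "ax": 0, "ay": 0, "az": 0, "jaw": 8.5}])

```text
t: 2.33
tcp_pos: [0.5391, 0.2164, 0.075]
orientation: [0.703, -0.079, 0.079, -0.703]
ft_force: [-0.2, -1.0, -0.3]
gripper_width: 0.999
```

>>> arm_command(increments=[{"tx": 0, "ty": 2.0, "tz": 0, "ax": 0, "ay": 0, "az": 0, "jaw": 8.5}, {"tx": 0, "ty": 2.0, "tz": 0, "ax": 0, "ay": 0, "az": 0, "jaw": 8.5}, {"tx": 0, "ty": 1.0, "tz": 0, "ax": 0, "ay": 0, "az": 0, "jaw": 8.5}, {"tx": 0, "ty": 0.5, "tz": 0, "ax": 0, "ay": 0, "az": 0, "jaw": 8.5}, {"tx": 0, "ty": 0, "tz": 0, "ax": 0, "ay": 0, "az": 0, "jaw": 8.5}])

```text
t: 2.75
tcp_pos: [0.5387, 0.2162, 0.0204]
orientation: [0.703, -0.08, 0.079, -0.702]
ft_force: [1.0, -0.3, 0.0]
gripper_width: 0.994
```

Run:
```python
from h import *
c=snap('wrist','wrist3'); p,M,o=tool(); print(o['t'],p,o['ft_force'],o['gripper_width']);print(M)
```

```text
2.8 [0.5396 0.2164 0.0215] [0.0279 0.0924 0.3805] 0.9966284993271382
[[ 0.9748 -0.0001  0.2229]
 [-0.2229  0.      0.9748]
 [-0.0001 -1.     -0.    ]]
```

View pics/wrist3.png

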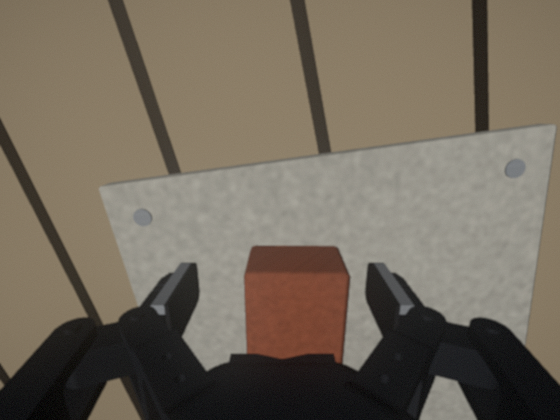

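Fingers straddle the riser, which is centred about column 297 against 282 for the fingers. I'll correct by 5 mm, then grip.

>>> arm_command(increments=[{"tx": 0.5, "ty": 0.4, "tz": -0.6, "ax": 0, "ay": 0.01, "az": 0, "jaw": 8.5}, {"tx": 0, "ty": 0, "tz": 0, "ax": 0, "ay": 0, "az": 0, "jaw": 8.5}, {"tx": 0, "ty": 0, "tz": 0, "ax": 0, "ay": 0, "az": 0, "jaw": 4.5}, {"tx": 0, "ty": 0, "tz": 0, "ax": 0, "ay": 0, "az": 0, "jaw": 4.5}, {"tx": 0, "ty": 0, "tz": 0, "ax": 0, "ay": 0, "az": 0, "jaw": 4.5}], newtons=30)

```text
t: 3.22
tcp_pos: [0.5435, 0.2093, 0.0178]
orientation: [-0.702, 0.083, -0.083, 0.702]
ft_force: [5.4, -1.0, 5.8]
gripper_width: 0.597
```

>>> arm_command(increments=[{"tx": 0, "ty": 0, "tz": 0, "ax": 0, "ay": 0, "az": 0, "jaw": 4.5}, {"tx": 0, "ty": 0, "tz": 0, "ax": 0, "ay": 0, "az": 0, "jaw": 4.5}, {"tx": 0, "ty": 0, "tz": 0, "ax": 0, "ay": 0, "az": 0, "jaw": 4.5}, {"tx": 0, "ty": 0, "tz": 0, "ax": 0, "ay": 0, "az": 0, "jaw": 4.5}, {"tx": 0, "ty": 0, "tz": 0, "ax": 0, "ay": 0, "az": 0, "jaw": 4.5}])

```text
t: 3.63
tcp_pos: [0.5436, 0.2094, 0.018]
orientation: [-0.702, 0.082, -0.083, 0.702]
ft_force: [-0.8, -0.2, 6.1]
gripper_width: 0.575
```

Run:
```python
from h import *
c=snap('top','top4'); p,M,o=tool(); print(o['t'],p,o['ft_force'],o['gripper_width']);print(M)
r=riser(c); print(r,toB(r[0]))
cv2.imwrite('pics/top4z.png',cv2.convertScaleAbs(cv2.resize(c['color'][150:290,150:370,::-1],None,fx=3.5,fy=3.5,interpolation=cv2.INTER_CUBIC),alpha=1.6))
```

```text
3.6833 [0.5436 0.2094 0.018 ] [-0.3512 -1.2833  6.2227] 0.5804432386688598
[[ 0.9725  0.0012  0.2327]
 [-0.2327  0.      0.9725]
 [ 0.0011 -1.      0.0003]]
(array([0.523 , 0.1251]), (0.11854912340641022, 0.04786393791437149), np.float32(-0.21720839), array([0.0403, 0.0455, 0.0503]), 670) [-0.034   0.0932]
```

View pics/top4z.png

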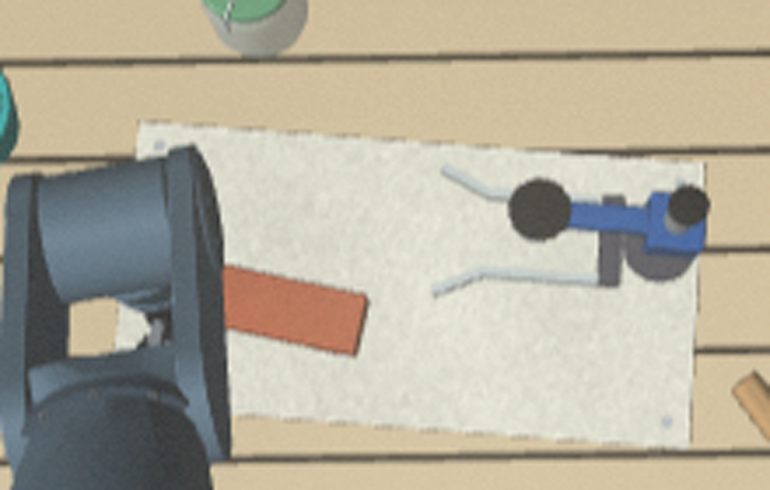

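Grip holds at 49 mm opening and the riser is still in place. Next: plan the sideways shift with alignment, then the straight run in.

Run:
```python
from h import *
p,M,o=tool(); print(toB(p))
g=fromB(.045,.179); print(g); plan([*g,0.0185],np.pi/2+Byaw,5)
c=snap('side','side4'); cv2.imwrite('pics/side4z.png',cv2.convertScaleAbs(cv2.resize(c['color'][100:290,155:345,::-1],None,fx=3.1,fy=3.1,interpolation=cv2.INTER_CUBIC),alpha=1.6))
```

```text
[-0.021   0.1789]
[0.6094 0.2036]
[{"tx": 1.31, "ty": -0.01, "tz": 0.19, "ay": -0.029}, {"tx": 1.31, "ty": -0.01, "tz": 0.16, "ay": -0.029}, {"tx": 1.31, "tz": 0.12, "ay": -0.029, "az": 0.001}, {"tx": 1.32, "ty": -0.01, "tz": 0.07, "ay": -0.029}, {"tx": 1.32, "ty": -0.01, "tz": 0.05, "ay": -0.03}]
```

View pics/side4z.png

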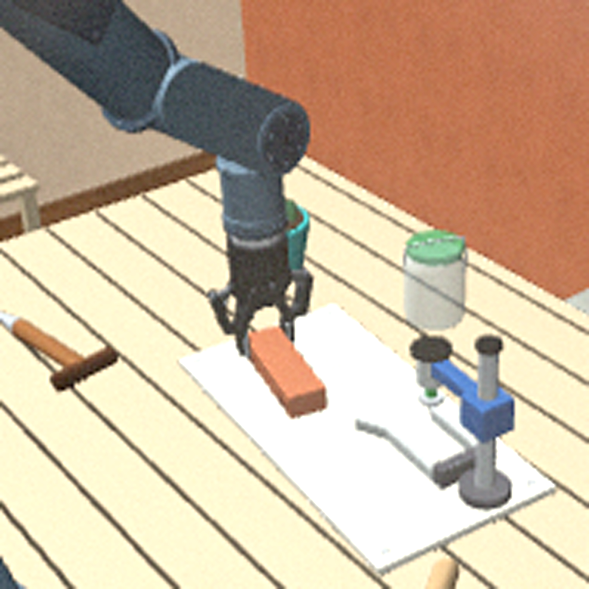

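The side view shows the gripper holding the riser's far end flat and the wrist well above pad height. Shifting sideways and aligning.

>>> arm_command(increments=[{"tx": 1.3, "ty": -0.1, "tz": 0.2, "ax": 0, "ay": -0.03, "az": 0, "jaw": 4.5}, {"tx": 1.3, "ty": 0, "tz": 0.15, "ax": 0, "ay": -0.03, "az": 0, "jaw": 4.5}, {"tx": 1.3, "ty": 0, "tz": 0.1, "ax": 0, "ay": -0.03, "az": 0, "jaw": 4.5}, {"tx": 1.3, "ty": 0, "tz": 0.1, "ax": 0, "ay": -0.03, "az": 0, "jaw": 4.5}, {"tx": 1.3, "ty": 0, "tz": 0.05, "ax": 0, "ay": -0.027, "az": 0, "jaw": 4.5}])

```text
t: 4.15
tcp_pos: [0.6071, 0.2042, 0.018]
orientation: [-0.706, 0.032, -0.029, 0.706]
ft_force: [-4.4, 0.3, 5.4]
gripper_width: 0.577
```

>>> arm_command(increments=[{"tx": 0, "ty": 0, "tz": 0, "ax": 0, "ay": 0, "az": 0, "jaw": 4.5}, {"tx": 0, "ty": 0, "tz": -0.5, "ax": 0, "ay": 0, "az": 0, "jaw": 4.5}, {"tx": 0, "ty": 0, "tz": -1, "ax": 0, "ay": 0, "az": 0, "jaw": 4.5}, {"tx": 0, "ty": 0, "tz": -0.5, "ax": 0, "ay": 0, "az": 0, "jaw": 4.5}, {"tx": 0, "ty": 0, "tz": 0, "ax": 0, "ay": 0, "az": 0, "jaw": 4.5}])

```text
t: 4.57
tcp_pos: [0.6052, 0.1826, 0.018]
orientation: [0.707, -0.032, 0.031, -0.706]
ft_force: [-0.8, -1.4, -0.0]
gripper_width: 0.581
```

Run:
```python
from h import *
c=snap('top','top5'); p,M,o=tool(); print(o['t'],p,toB(p),o['ft_force'],o['gripper_width'])
r=riser(c); print(r,toB(r[0]),r[2]-Byaw, 'tool yaw rel', np.arctan2(M[1,0],M[0,0])-Byaw)
cv2.imwrite('pics/top5z.png',cv2.convertScaleAbs(cv2.resize(c['color'][150:290,150:370,::-1],None,fx=3.5,fy=3.5,interpolation=cv2.INTER_CUBIC),alpha=1.6))
plan([*fromB(.045,-.005),0.0185],np.pi/2+Byaw,15)
```

```text
4.6167 [0.6052 0.1827 0.0179] [0.0427 0.1578] [-1.0916 -2.5746  1.0025] 0.583167649018122
(array([0.5956, 0.0928]), (0.11133872717618942, 0.04865381121635437), np.float32(-0.08439243), array([0.0398, 0.0459, 0.0507]), 651) [0.0412 0.0674] 0.004907571 tool yaw rel 0.0004380851054854862
[{"tx": 0.02, "tz": -1.09}, {"tx": 0.01, "tz": -1.08}, {"tx": 0.02, "ty": -0.01, "tz": -1.09}, {"tx": 0.01, "tz": -1.08}, {"tx": 0.02, "tz": -1.09, "az": -0.001}]
[{"tx": 0.01, "tz": -1.08, "ax": 0.001}, {"tx": 0.02, "ty": -0.01, "tz": -1.09}, {"tx": 0.01, "tz": -1.08}, {"tx": 0.02, "tz": -1.09}, {"tx": 0.01, "ty": -0.01, "tz": -1.09}]
[{"tx": 0.02, "tz": -1.08}, {"tx": 0.01, "tz": -1.09}, {"tx": 0.02, "ty": -0.01, "tz": -1.08, "az": -0.001}, {"tx": 0.01, "tz": -1.09}, {"tx": 0.02, "tz": -1.08}]
```

View pics/top5z.png

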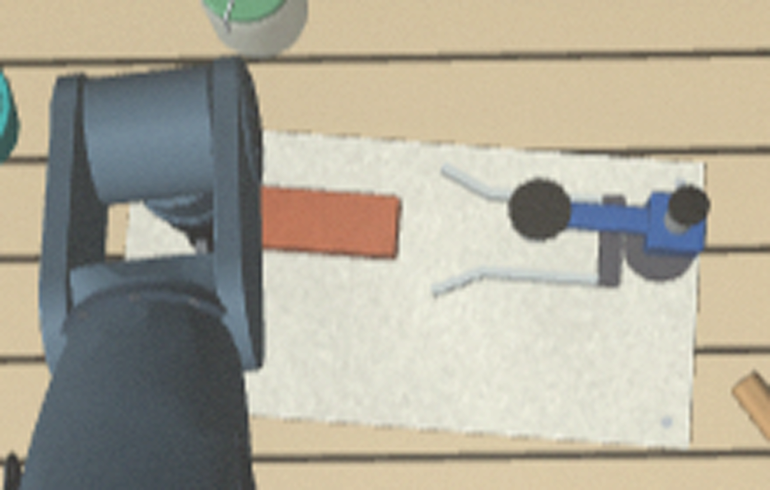

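Riser is aligned with the lane (0.005 rad), about 2–3 mm short in x. Sliding it in.

>>> arm_command(increments=[{"tx": 0.1, "ty": 0, "tz": -0.8, "ax": 0, "ay": 0, "az": 0, "jaw": 4.5}, {"tx": 0.1, "ty": 0, "tz": -1.2, "ax": 0, "ay": 0, "az": 0, "jaw": 4.5}, {"tx": 0.1, "ty": 0, "tz": -1.2, "ax": 0, "ay": 0, "az": 0, "jaw": 4.5}, {"tx": 0, "ty": 0, "tz": -1.2, "ax": 0, "ay": 0, "az": 0, "jaw": 4.5}, {"tx": 0, "ty": 0, "tz": -1.2, "ax": 0, "ay": 0, "az": 0, "jaw": 4.5}])

```text
t: 5.03
tcp_pos: [0.6042, 0.1263, 0.0181]
orientation: [0.706, -0.031, 0.031, -0.706]
ft_force: [0.4, 0.7, -3.5]
gripper_width: 0.579
```

>>> arm_command(increments=[{"tx": 0, "ty": 0, "tz": -1.2, "ax": 0, "ay": 0, "az": 0, "jaw": 4.5}, {"tx": 0, "ty": 0, "tz": -1.2, "ax": 0, "ay": 0, "az": 0, "jaw": 4.5}, {"tx": 0, "ty": 0, "tz": -1.2, "ax": 0, "ay": 0, "az": 0, "jaw": 4.5}, {"tx": 0, "ty": 0, "tz": -1.2, "ax": 0, "ay": 0, "az": 0, "jaw": 4.5}, {"tx": 0, "ty": 0, "tz": -1.0, "ax": 0, "ay": 0, "az": 0, "jaw": 4.5}])

```text
t: 5.45
tcp_pos: [0.599, 0.0685, 0.0181]
orientation: [0.706, -0.031, 0.031, -0.706]
ft_force: [0.2, 1.5, -3.8]
gripper_width: 0.579
```

Run:
```python
from h import *
c=snap('side','side6'); p,M,o=tool(); print(o['t'],p,toB(p),o['ft_force'],o['gripper_width'],'tool yaw rel', np.arctan2(M[1,0],M[0,0])-Byaw)
cv2.imwrite('pics/side6z.png',cv2.convertScaleAbs(cv2.resize(c['color'][100:290,155:345,::-1],None,fx=3.1,fy=3.1,interpolation=cv2.INTER_CUBIC),alpha=1.6))
```

```text
5.5 [0.599  0.0669 0.0181] [0.0469 0.042 ] [ 0.3012 -1.4301 -4.0733] 0.578973692501235 tool yaw rel 9.776462622400339e-05
```

View pics/side6z.png

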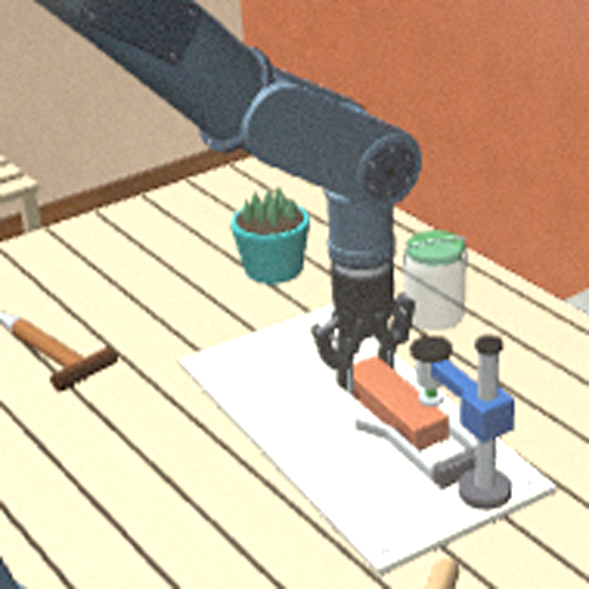

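The riser is between the flares with its front beneath the foot, about 51 mm left. Wrist Fz of −4 N means it is being carried, so I'll lower it 1 mm.

>>> arm_command(increments=[{"tx": -0.1, "ty": 0.1, "tz": -0.8, "ax": 0, "ay": 0, "az": 0, "jaw": 4.5}, {"tx": 0, "ty": 0, "tz": -1.0, "ax": 0, "ay": 0, "az": 0, "jaw": 4.5}, {"tx": 0, "ty": 0, "tz": -1.0, "ax": 0, "ay": 0, "az": 0, "jaw": 4.5}, {"tx": 0, "ty": 0, "tz": -0.9, "ax": 0, "ay": 0, "az": 0, "jaw": 4.5}, {"tx": 0, "ty": 0, "tz": -0.6, "ax": 0, "ay": 0, "az": 0, "jaw": 4.5}])

```text
t: 5.92
tcp_pos: [0.5951, 0.0268, 0.018]
orientation: [-0.706, 0.031, -0.032, 0.707]
ft_force: [1.1, 5.6, 4.4]
gripper_width: 0.58
```

>>> arm_command(increments=[{"tx": 0, "ty": 0, "tz": -0.2, "ax": 0, "ay": 0, "az": 0, "jaw": 4.5}, {"tx": 0, "ty": 0, "tz": -0.2, "ax": 0, "ay": 0, "az": 0, "jaw": 4.5}, {"tx": 0, "ty": 0, "tz": -0.1, "ax": 0, "ay": 0, "az": 0, "jaw": 4.5}, {"tx": 0, "ty": 0, "tz": 0, "ax": 0, "ay": 0, "az": 0, "jaw": 4.5}, {"tx": 0, "ty": 0, "tz": 0, "ax": 0, "ay": 0, "az": 0, "jaw": 4.5}])

```text
t: 6.33
tcp_pos: [0.5948, 0.0225, 0.018]
orientation: [-0.706, 0.031, -0.032, 0.706]
ft_force: [0.3, 4.9, 6.2]
gripper_width: 0.576
```

Run:
```python
from h import *
c=snap('top','top7'); p,M,o=tool(); print(o['t'],p,toB(p),o['ft_force'],o['gripper_width'])
r=riser(c); print(r,toB(r[0]),r[2]-Byaw)
cv2.imwrite('pics/top7z.png',cv2.convertScaleAbs(cv2.resize(c['color'][170:260,250:370,::-1],None,fx=6,fy=6,interpolation=cv2.INTER_CUBIC),alpha=1.6))
```

```text
6.3833 [0.5948 0.0225 0.018 ] [ 0.0466 -0.0026] [-0.5624  3.946   5.2014] 0.576795312368609
(array([ 0.5837, -0.0775]), (0.08955498039722443, 0.046916328370571136), np.float32(-0.09041369), array([0.0381, 0.0455, 0.0508]), 298) [ 0.0444 -0.1033] -0.0011136904
```

View pics/top7z.png

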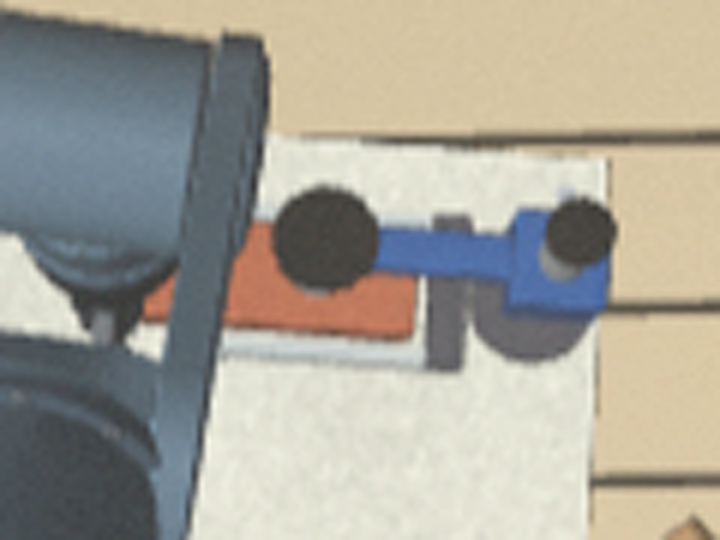

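A gap of about 7 mm remains (zoomed columns 415–432). Pushing on gently.

>>> arm_command(increments=[{"tx": 0, "ty": 0, "tz": -0.2, "ax": 0, "ay": 0, "az": 0, "jaw": 4.5}, {"tx": 0, "ty": 0, "tz": -0.2, "ax": 0, "ay": 0, "az": 0, "jaw": 4.5}, {"tx": 0, "ty": 0, "tz": -0.2, "ax": 0, "ay": 0, "az": 0, "jaw": 4.5}, {"tx": 0, "ty": 0, "tz": 0, "ax": 0, "ay": 0, "az": 0, "jaw": 4.5}, {"tx": 0, "ty": 0, "tz": 0, "ax": 0, "ay": 0, "az": 0, "jaw": 4.5}])

```text
t: 6.8
tcp_pos: [0.5942, 0.0167, 0.018]
orientation: [-0.706, 0.031, -0.031, 0.707]
ft_force: [-0.5, 5.5, 5.0]
gripper_width: 0.583
```

>>> arm_command(increments=[{"tx": 0, "ty": 0, "tz": -0.1, "ax": 0, "ay": 0, "az": 0, "jaw": 4.5}, {"tx": 0, "ty": 0, "tz": 0, "ax": 0, "ay": 0, "az": 0, "jaw": 4.5}, {"tx": 0, "ty": 0, "tz": -0.1, "ax": 0, "ay": 0, "az": 0, "jaw": 4.5}, {"tx": 0, "ty": 0, "tz": 0, "ax": 0, "ay": 0, "az": 0, "jaw": 4.5}, {"tx": 0, "ty": 0, "tz": 0, "ax": 0, "ay": 0, "az": 0, "jaw": 4.5}])

```text
t: 7.22
tcp_pos: [0.5941, 0.0159, 0.018]
orientation: [-0.706, 0.031, -0.032, 0.707]
ft_force: [1.5, 9.5, 5.0]
gripper_width: 0.579
```

Run:
```python
from h import *
c=snap('top','top8'); p,M,o=tool(); print(o['t'],p,toB(p),o['ft_force'],o['gripper_width'])
r=riser(c); print(r,toB(r[0]),r[2]-Byaw)
cv2.imwrite('pics/top8z.png',cv2.convertScaleAbs(cv2.resize(c['color'][170:260,250:370,::-1],None,fx=6,fy=6,interpolation=cv2.INTER_CUBIC),alpha=1.6))
```

```text
7.2667 [0.5941 0.0159 0.018 ] [ 0.0465 -0.0093] [1.8866 9.5107 4.6368] 0.5788617684305706
(array([ 0.5768, -0.0849]), (0.08653372526168823, 0.041756413877010345), np.float32(-0.175416), array([0.0373, 0.0458, 0.0502]), 270) [ 0.0382 -0.1113] -0.08611599
```

View pics/top8z.png

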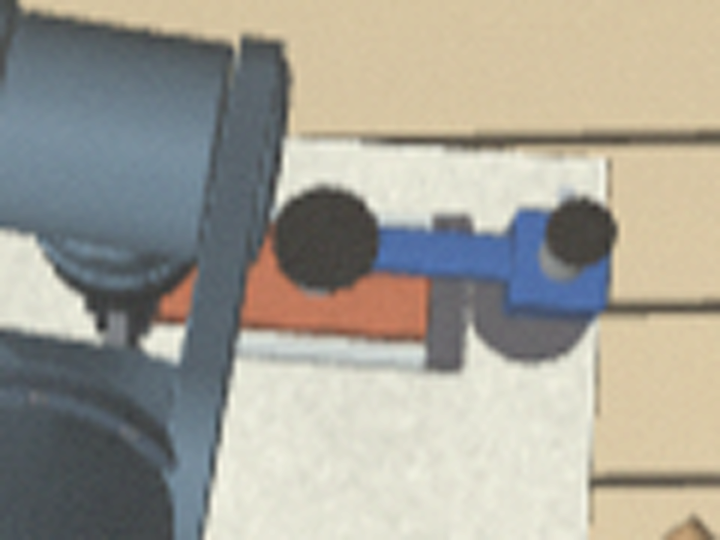

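Contact with the stop: push force rose to 9.5 N, the TCP stalled, and the gap is gone at (430,310). Releasing and lifting.

>>> arm_command(increments=[{"tx": 0, "ty": 0, "tz": 0, "ax": 0, "ay": 0, "az": 0, "jaw": 6.2}, {"tx": 0, "ty": 0, "tz": 0, "ax": 0, "ay": 0, "az": 0, "jaw": 6.2}, {"tx": 0, "ty": 0, "tz": 0, "ax": 0, "ay": 0, "az": 0, "jaw": 6.2}, {"tx": 0, "ty": -0.5, "tz": 0, "ax": 0, "ay": 0, "az": 0, "jaw": 6.2}, {"tx": 0, "ty": -1.5, "tz": 0, "ax": 0, "ay": 0, "az": 0, "jaw": 6.2}])

```text
t: 7.68
tcp_pos: [0.5913, 0.0143, 0.0353]
orientation: [-0.706, 0.033, -0.03, 0.706]
ft_force: [-1.3, 0.3, -0.4]
gripper_width: 0.725
```

>>> arm_command(increments=[{"tx": 0, "ty": -4, "tz": 0, "ax": 0, "ay": 0, "az": 0, "jaw": 6.2}, {"tx": 0, "ty": -4, "tz": 0, "ax": 0, "ay": 0, "az": 0, "jaw": 6.2}, {"tx": 0, "ty": -4, "tz": 0, "ax": 0, "ay": 0, "az": 0, "jaw": 0}, {"tx": 0, "ty": -4, "tz": 0, "ax": 0, "ay": 0, "az": 0, "jaw": 0}, {"tx": 0, "ty": -1, "tz": 0, "ax": 0, "ay": 0, "az": 0, "jaw": 0}])

```text
t: 8.1
tcp_pos: [0.5969, 0.0135, 0.2156]
orientation: [0.707, -0.027, 0.035, -0.706]
ft_force: [1.6, -0.3, 0.6]
gripper_width: 0.305
```

>>> arm_command(increments=[{"tx": 0, "ty": 0, "tz": 2, "ax": 0, "ay": 0, "az": 0, "jaw": 0}, {"tx": 0, "ty": 0, "tz": 2, "ax": 0, "ay": 0, "az": 0, "jaw": 0}, {"tx": 0, "ty": 0, "tz": 2, "ax": 0, "ay": 0, "az": 0, "jaw": 0}, {"tx": 0, "ty": 0, "tz": 1, "ax": 0, "ay": 0, "az": 0, "jaw": 0}, {"tx": 0, "ty": 0, "tz": 0, "ax": 0, "ay": 0, "az": 0, "jaw": 0}])

```text
t: 8.52
tcp_pos: [0.5993, 0.0857, 0.2071]
orientation: [-0.706, 0.03, -0.03, 0.707]
ft_force: [-0.3, -0.2, -0.1]
gripper_width: -0.0
```

Run:
```python
from h import *
c=snap('top','top9'); p,M,o=tool(); print(o['t'],p,toB(p),o['ft_force'],o['gripper_width'])
r=riser(c); print(r,toB(r[0]),r[2]-Byaw)
w=snap('wrist','wrist9'); 
s=snap('side','side9'); r=riser(s);print(r,toB(r[0]),r[2]-Byaw)
for t in [c,s]:
    P=cloud(t); pb=toB(P); m=(abs(pb[...,0]-.045)<.04)&(abs(pb[...,1]+.1)<.03)&(P[...,2]>.147)&(P[...,2]<.18)&(t['color'].max(-1)<70)
    q=P[m]; print('pad',len(q),(q.min(0)+q.max(0))/2,np.percentile(q[:,2],[10,50,90]))
cv2.imwrite('pics/top9z.png',np.hstack([cv2.convertScaleAbs(cv2.resize(t['color'][a:a+90,b:b+90,::-1],None,fx=4.4,fy=4.4,interpolation=cv2.INTER_CUBIC),alpha=1.6) for t,a,b in [(c,170,265),(s,195,255)]]))
```

```text
8.5667 [0.5993 0.0846 0.207 ] [0.0456 0.0596] [ 0.7836 -0.9498  0.0672] -0.0014765518880327539
(array([ 0.5865, -0.0498]), (0.15833237767219543, 0.04802960529923439), np.float32(-0.0910337), array([0.0393, 0.0458, 0.0506]), 701) [ 0.0448 -0.0754] -0.001733698
(array([ 0.587 , -0.0496]), (0.16177913546562195, 0.05307033285498619), np.float32(-0.085926056), array([0.0353, 0.0462, 0.0502]), 416) [ 0.0453 -0.0752] 0.0033739433
pad 225 [ 0.5846 -0.0755  0.1545] [0.1501 0.1535 0.1568]
pad 84 [ 0.5841 -0.0752  0.1532] [0.1509 0.154  0.1568]
```

View pics/top9z.png

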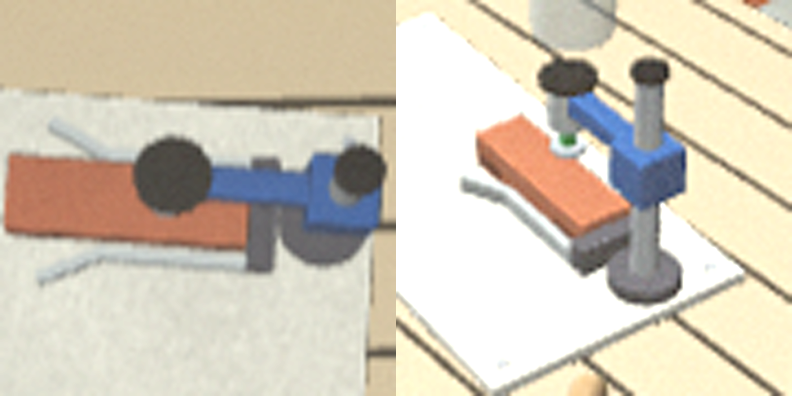

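View pics/wrist9.png

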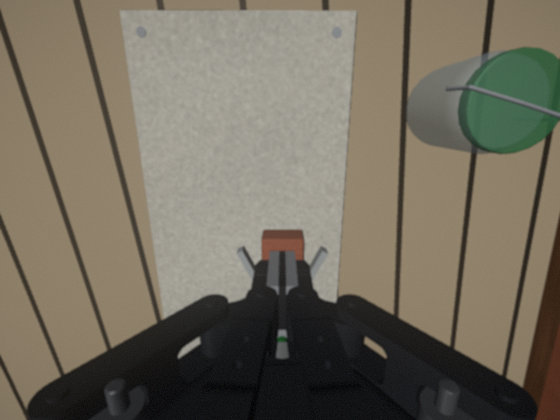

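Riser seated at board (0.045, −0.0753), flat and aligned; both views agree. Pad is at (0.5845, −0.0753), z about 0.154. Moving over the pad.

>>> arm_command(increments=[{"tx": 0, "ty": 0, "tz": -2.5, "ax": 0, "ay": 0, "az": 0, "jaw": 0}, {"tx": 0, "ty": 0, "tz": -3.5, "ax": 0, "ay": 0, "az": 0, "jaw": 0}, {"tx": 0, "ty": 0, "tz": -3.5, "ax": 0, "ay": 0, "az": 0, "jaw": 0}, {"tx": 0, "ty": 0, "tz": -3.5, "ax": 0, "ay": 0, "az": 0, "jaw": 0}, {"tx": 0, "ty": 0, "tz": -2.5, "ax": 0, "ay": 0, "az": 0, "jaw": 0}])

```text
t: 9.08
tcp_pos: [0.5852, -0.0742, 0.2072]
orientation: [0.707, -0.032, 0.032, -0.706]
ft_force: [-0.7, -0.2, 0.1]
gripper_width: 0.001
```

>>> arm_command(increments=[{"tx": 0, "ty": 0, "tz": -0.5, "ax": 0, "ay": 0, "az": 0, "jaw": 0}, {"tx": 0, "ty": 1.5, "tz": 0, "ax": 0, "ay": 0, "az": 0, "jaw": 0}, {"tx": 0, "ty": 1.5, "tz": 0, "ax": 0, "ay": 0, "az": 0, "jaw": 0}, {"tx": 0, "ty": 0, "tz": 0, "ax": 0, "ay": 0, "az": 0, "jaw": 0}, {"tx": 0, "ty": 0, "tz": 0, "ax": 0, "ay": 0, "az": 0, "jaw": 0}])

```text
t: 9.5
tcp_pos: [0.5847, -0.0753, 0.1765]
orientation: [-0.706, 0.032, -0.03, 0.707]
ft_force: [0.3, -0.6, -0.4]
gripper_width: -0.001
```

Run:
```python
from h import *
p,M,o=tool(); print(o['t'],p,toB(p),o['ft_force'],o['gripper_width'])
s=snap('side','side10')
cv2.imwrite('pics/side10z.png',cv2.convertScaleAbs(cv2.resize(s['color'][130:280,220:345,::-1],None,fx=4,fy=4,interpolation=cv2.INTER_CUBIC),alpha=1.6))
```

```text
9.5 [ 0.5847 -0.0753  0.1765] [ 0.0452 -0.1009] [ 0.3025 -0.633  -0.4042] -0.0011668163742602805
```

View pics/side10z.png

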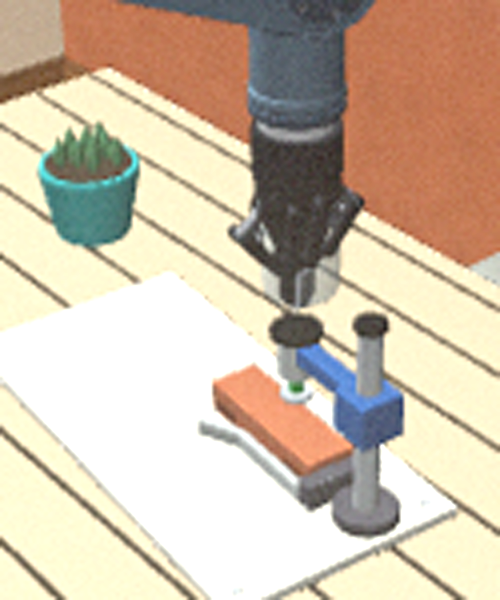

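Fingers are over the pad centre at (297,330) with about 2 cm clearance, and the column is well clear. Pressing down in small steps, stopping short of the riser first.

>>> arm_command(increments=[{"tx": 0, "ty": 1.0, "tz": 0, "ax": 0, "ay": 0, "az": 0, "jaw": 0}, {"tx": 0, "ty": 0.6, "tz": 0, "ax": 0, "ay": 0, "az": 0, "jaw": 0}, {"tx": 0, "ty": 0.4, "tz": 0, "ax": 0, "ay": 0, "az": 0, "jaw": 0}, {"tx": 0, "ty": 0.3, "tz": 0, "ax": 0, "ay": 0, "az": 0, "jaw": 0}, {"tx": 0, "ty": 0.3, "tz": 0, "ax": 0, "ay": 0, "az": 0, "jaw": 0}])

```text
t: 9.97
tcp_pos: [0.5853, -0.0749, 0.1513]
orientation: [-0.706, 0.031, -0.031, 0.707]
ft_force: [-2.6, 2.0, 5.5]
gripper_width: 0.002
```

>>> arm_command(increments=[{"tx": 0, "ty": 0.4, "tz": 0, "ax": 0, "ay": 0, "az": 0, "jaw": 0}, {"tx": 0, "ty": 0.4, "tz": 0, "ax": 0, "ay": 0, "az": 0, "jaw": 0}, {"tx": 0, "ty": 0.4, "tz": 0, "ax": 0, "ay": 0, "az": 0, "jaw": 0}, {"tx": 0, "ty": 0.4, "tz": 0, "ax": 0, "ay": 0, "az": 0, "jaw": 0}, {"tx": 0, "ty": 0.4, "tz": 0, "ax": 0, "ay": 0, "az": 0, "jaw": 0}])

```text
t: 10.38
tcp_pos: [0.5853, -0.075, 0.1318]
orientation: [-0.706, 0.031, -0.031, 0.706]
ft_force: [-4.1, 0.6, 6.1]
gripper_width: -0.002
```

```bash
cat >> h.py <<'E'
def gz(tag):
    s=snap('side',tag); cv2.imwrite(f'pics/{tag}z.png',cv2.convertScaleAbs(cv2.resize(s['color'][190:260,260:345,::-1],None,fx=8,fy=8,interpolation=cv2.INTER_CUBIC),alpha=1.6)); return s
E
python3 - <<'E'
from h import *
p,M,o=tool(); print(o['t'],p,toB(p),o['ft_force'])
gz('s11')
E
```

```text
10.3833 [ 0.5853 -0.075   0.1318] [ 0.0459 -0.1006] [-4.071   0.6065  6.1014]
```

View pics/s11z.png

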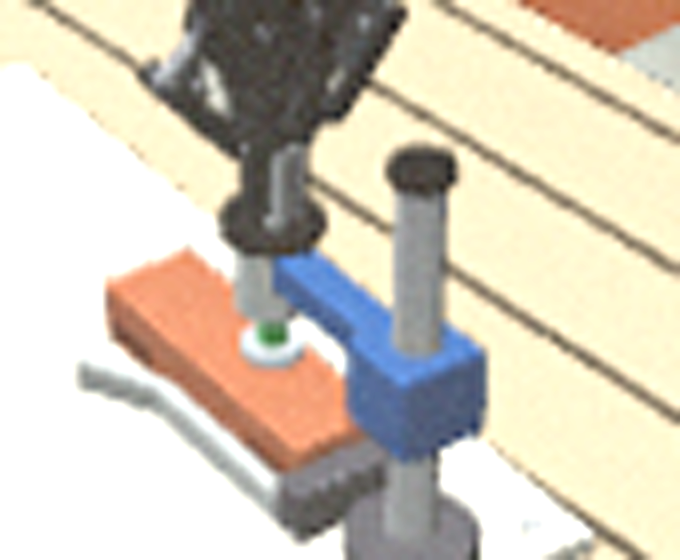

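Carriage is following at 6 N and the foot is just above the riser. Continuing slowly.

>>> arm_command(increments=[{"tx": 0, "ty": 0.4, "tz": 0, "ax": 0, "ay": 0, "az": 0, "jaw": 0}, {"tx": 0, "ty": 0.4, "tz": 0, "ax": 0, "ay": 0, "az": 0, "jaw": 0}, {"tx": 0, "ty": 0.2, "tz": 0, "ax": 0, "ay": 0, "az": 0, "jaw": 0}, {"tx": 0, "ty": 0, "tz": 0, "ax": 0, "ay": 0, "az": 0, "jaw": 0}, {"tx": 0, "ty": 0, "tz": 0, "ax": 0, "ay": 0, "az": 0, "jaw": 0}])

```text
t: 10.85
tcp_pos: [0.5857, -0.0752, 0.1213]
orientation: [0.706, -0.031, 0.031, -0.706]
ft_force: [1.1, 0.8, 0.8]
gripper_width: -0.0
```

Run:
```python
from h import *
p,M,o=tool(); print(o['t'],p,toB(p),o['ft_force'])
gz('s12')
```

```text
10.85 [ 0.5857 -0.0752  0.1213] [ 0.0463 -0.1008] [1.0638 0.8404 0.827 ]
```

View pics/s12z.png

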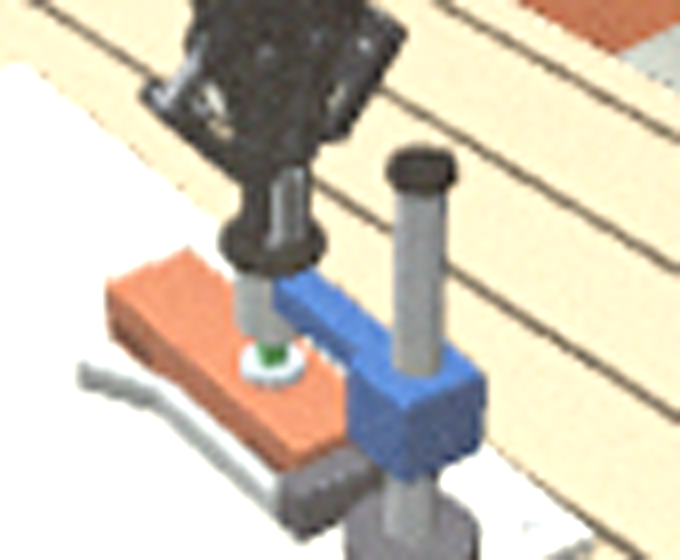

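The foot is just at the riser, as predicted (pad z 0.121 against 0.120). Nine millimetres more.

>>> arm_command(increments=[{"tx": 0, "ty": 0.3, "tz": 0, "ax": 0, "ay": 0, "az": 0, "jaw": 0}, {"tx": 0, "ty": 0.3, "tz": 0, "ax": 0, "ay": 0, "az": 0, "jaw": 0}, {"tx": 0, "ty": 0.2, "tz": 0, "ax": 0, "ay": 0, "az": 0, "jaw": 0}, {"tx": 0, "ty": 0.1, "tz": 0, "ax": 0, "ay": 0, "az": 0, "jaw": 0}, {"tx": 0, "ty": 0, "tz": 0, "ax": 0, "ay": 0, "az": 0, "jaw": 0}])

```text
t: 11.32
tcp_pos: [0.5858, -0.0752, 0.1128]
orientation: [0.706, -0.031, 0.031, -0.706]
ft_force: [-1.9, 0.8, 5.2]
gripper_width: 0.001
```

Run:
```python
from h import *
p,M,o=tool(); print(o['t'],p,toB(p),o['ft_force'])
s=gz('s13'); p,M,o=tool(); print(p,o['ft_force'])
```

```text
11.3167 [ 0.5858 -0.0752  0.1128] [ 0.0463 -0.1008] [-1.8981  0.7559  5.2266]
[ 0.5858 -0.0752  0.1128] [-1.4739  0.5205  4.5003]
```

View pics/s13z.png

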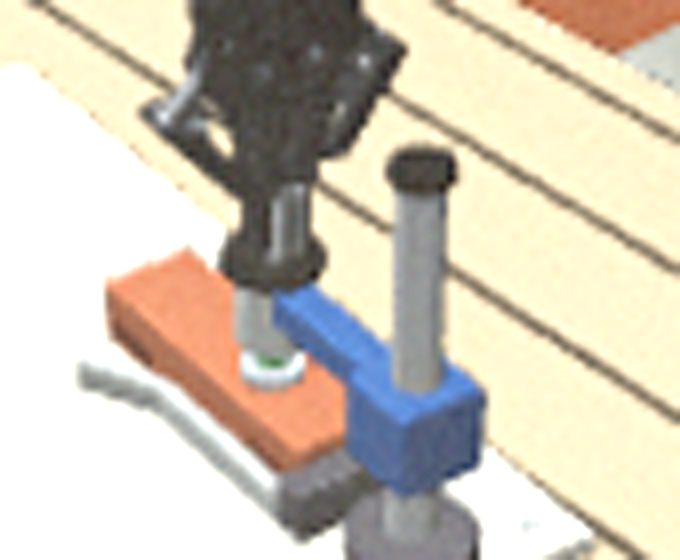

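Foot is pressed in: white gone, only a sliver of green above the disc at (270,363). Pad z 0.1128 gives foot ≈ 7.2 mm and carriage ≈ 52 mm. Lifting straight off.

>>> arm_command(increments=[{"tx": 0, "ty": 0, "tz": 0, "ax": 0, "ay": 0, "az": 0, "jaw": 0}, {"tx": 0, "ty": -0.3, "tz": 0, "ax": 0, "ay": 0, "az": 0, "jaw": 0}, {"tx": 0, "ty": -1, "tz": 0, "ax": 0, "ay": 0, "az": 0, "jaw": 0}, {"tx": 0, "ty": -3, "tz": 0, "ax": 0, "ay": 0, "az": 0, "jaw": 0}, {"tx": 0, "ty": -4, "tz": 0, "ax": 0, "ay": 0, "az": 0, "jaw": 0}])

```text
t: 11.78
tcp_pos: [0.5831, -0.0746, 0.193]
orientation: [-0.706, 0.034, -0.029, 0.707]
ft_force: [0.6, -0.8, 0.3]
gripper_width: -0.003
```

>>> arm_command(increments=[{"tx": 0, "ty": -3, "tz": 0, "ax": 0, "ay": 0, "az": 0, "jaw": 0}, {"tx": 0, "ty": 0, "tz": 4, "ax": 0, "ay": 0, "az": 0, "jaw": 0}, {"tx": 0, "ty": 0, "tz": 4, "ax": 0, "ay": 0, "az": 0, "jaw": 0}, {"tx": 0, "ty": 0, "tz": 4, "ax": 0, "ay": 0, "az": 0, "jaw": 0}, {"tx": 0, "ty": 0, "tz": 4, "ax": 0, "ay": 0, "az": 0, "jaw": 0}])

```text
t: 12.2
tcp_pos: [0.5998, 0.0854, 0.2264]
orientation: [0.706, -0.031, 0.032, -0.706]
ft_force: [1.0, -0.2, 0.1]
gripper_width: -0.001
```

>>> arm_command(increments=[{"tx": 0, "ty": 0, "tz": 2, "ax": 0, "ay": 0, "az": 0, "jaw": 0}, {"tx": 0, "ty": 0, "tz": 0, "ax": 0, "ay": 0, "az": 0, "jaw": 0}, {"tx": 0, "ty": 0, "tz": 0, "ax": 0, "ay": 0, "az": 0, "jaw": 0}, {"tx": 0, "ty": 0, "tz": 0, "ax": 0, "ay": 0, "az": 0, "jaw": 0}, {"tx": 0, "ty": 0, "tz": 0, "ax": 0, "ay": 0, "az": 0, "jaw": 0}])

```text
t: 12.62
tcp_pos: [0.6014, 0.1027, 0.2254]
orientation: [0.707, -0.032, 0.032, -0.706]
ft_force: [-0.2, 0.6, 0.5]
gripper_width: 0.005
```

Run:
```python
from h import *
p,M,o=tool(); print(o['t'],p,toB(p),o['ft_force'])
s=gz('s14'); c=snap('top','top14')
for t in [c,s]:
    r=riser(t); print(r,toB(r[0]),r[2]-Byaw)
    P=cloud(t); pb=toB(P); m=(abs(pb[...,0]-.045)<.028)&(abs(pb[...,1]+.1)<.026)&(P[...,2]>.1)&(P[...,2]<.13)&(t['color'].max(-1)<70)
    q=P[m]; print('pad',len(q),np.percentile(q[:,2],[10,50,90]))
```

```text
12.6167 [0.6014 0.1027 0.2254] [0.0461 0.0778] [-0.1676  0.5513  0.5385]
(array([ 0.5866, -0.0493]), (0.15743672847747803, 0.04807174950838089), np.float32(-0.09685266), array([0.0387, 0.0456, 0.0508]), 646) [ 0.0449 -0.0749] -0.007552661
pad 223 [0.1086 0.1125 0.1158]
(array([ 0.5855, -0.0506]), (0.15844477713108063, 0.0482909269630909), np.float32(-0.09535551), array([0.0327, 0.0461, 0.0502]), 325) [ 0.0439 -0.0763] -0.0060555115
pad 82 [0.1097 0.1137 0.1166]
```

View pics/s14z.png

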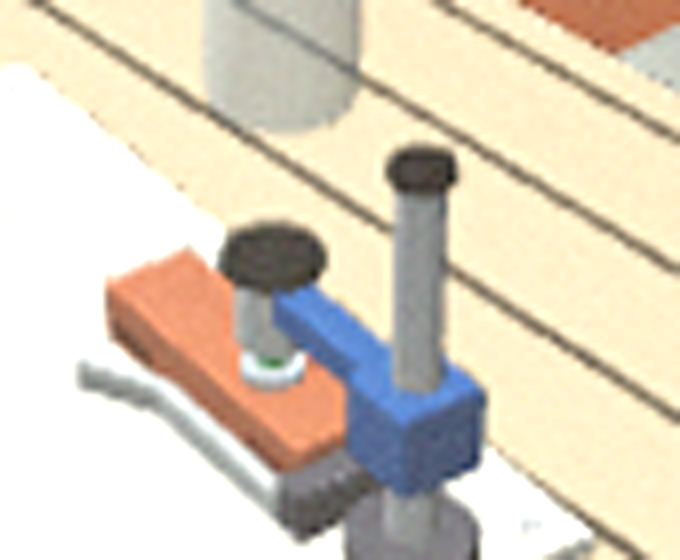

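View pics/top14.png

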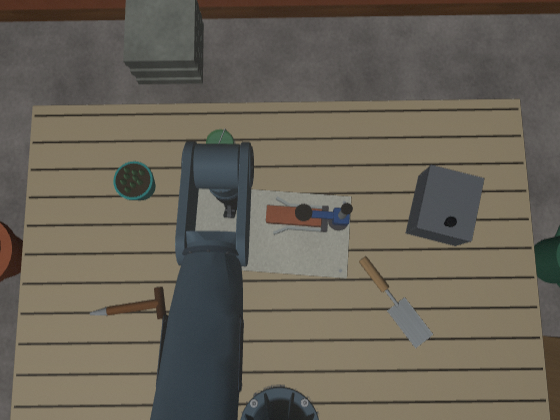

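The reading is unchanged after release: pad z is still about 0.113 and only green shows at (270,362). The riser is against the stop, the other items are where they were, and the arm is clear. Handing in.

Run:
```python
from plant import job
print(job.close_job())
```

```text
the job is handed in; nothing more can be done
None
```

The riser is in the lane with its end against the dark stop, and the gauge holds its reading with the foot pressed in about 7–8 mm. I handed the job in at about 12.7 s on the robot's clock; no verdict was reported.

**How it went:** I gripped the riser by its +y end, aligned it with the lane and slid it in. At the stop the push force rose to about 9.5 N and the gap closed. After letting go I pressed the pad with closed fingers down to z = 0.1128 m, using about 5–6 N, then lifted off.

**Last checks:**
- **Riser:** its centre in the board's frame is (0.045, −0.075) m from the top camera and (0.044, −0.076) m from the side camera. It is turned less than 0.01 rad from the lane, with its top at about 0.046 m, so it lies flat.
- **Gauge:** after release the pad measured 0.1125 m from the top camera and 0.1137 m from the side camera. That agrees with the 0.1128 m at which I stopped pressing, so the carriage stayed put. It puts the carriage at about 52 mm and the foot at about 7 mm; the side picture shows only green on the stem.
- **Other items:** the planter, dibber and trowel look unmoved in the last top picture; the arm partly covered the jar there, and I compared all four by eye only. The arm was clear of everything, at about 0 N.

**Problems:** my first batch of move calls was refused because the rows lacked some fields; nothing moved. One top-camera riser fit, taken while the arm and pad hid part of it, was off by 0.086 rad. I discarded it and measured again once the arm was clear. No check failed at the end.

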